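Crack a board holder's stiff clamp screw with the flipped hex key

ROBOT

A 7-joint arm with a two-finger parallel gripper is mounted at the origin on the work surface. World frame = base frame: x ahead of the robot, y to its left, z up, the work surface at z = 0. Lengths are in m, angles in rad, forces in N, time in s.
With the tool pointing down it reaches from about 0.4 to 0.75 m from the base axis. Payload 19.5 kg.
Tool frame: the origin (TCP) lies midway between the tips of the shut fingers; the grasp point (between the pads) lies 19 mm behind it; z points along the fingers, y is the line along which they close (so a half turn about z gives the same grasp; the last joint's range is limited). The gripper opens to 85 mm and grips with 20 to 120 N. Pads are 22 mm wide; open, the fingers measure 114 mm over their backs; the gripper's body (76 mm by 85 mm) begins 54 mm behind the grasp point. The pads swing forward as they close: fully open they stand 13 mm farther back than shut.
Start: joints at [1.223, 0.707, -0.028, 1.485, 0.022, 0.951, -0.075], TCP at [0.173, -0.548, 0.231] pointing down, gripper open.
Joint ranges: [-2.71, 2.71], [-0.32, 2.16], [-1.57, 1.52], [0, 2.45], [-1.46, 4.6], [0, 2.02], [-2.83, 2.83]. Speed limits (rad/s): [1.89, 1.89, 2.57, 2.57, 3.01, 3.01, 3.01].

INTERFACE

Orientations are given as a 3x3 rotation matrix whose columns are the frame's x, y, z axes.
In Python, from workcell import env gives the robot as it stands.
- The arm moves only by the shell command python3 -m creep 'ROWS' [FORCE]. ROWS is JSON, a list of rows, each an object with "claw": the opening, from 0 (shut) to 1 (fully open); "dp": the shift along the tool's x, y, z in m, a list of three; "dr": the turn, a rotation vector about the tool's x, y, z in degrees, a list of three. In form: [{"claw": claw, "dp": [dx, dy, dz], "dr": [wx, wy, wz]}, ...]. A call has 1 to 10 rows; each row shifts and turns the commanded pose from where the row before left it, along the tool's axes as they then stand; what a row does not reach is not made up. A row lasts 1/12 s, in which the tool goes at most 41.7 mm and 7.16 degrees, less where a joint would pass 70% of its speed; a pose out of reach is approached as far as the arm can. A call with a gripper value outside its range is refused whole. The fingers move at their own pace and stop on an object; FORCE is the grip in N (left out, the last holds). Time passes only in rows, so rows that do not move let the fingers close. It gives the time, the measured TCP pose, the force, the opening and the grip force at its end, in the units of the state.
- env.sense(): the state, without advancing time (a new reading comes with each control period).
- env.capture(name): name is "side" or "top" or "wrist"; returns a dict with "img" (400x640x3 uint8, red, green, blue), "intrinsics" (3x3 intrinsics, pixels), "R" (3x3) and "t" (3): a world point X has camera coordinates R X + t; the wrist camera has in their place "hand_eye" (4x4, takes a point from camera to tool coordinates, whose origin is the TCP and whose axes are the flange's). Camera axes: x right, y down, z forward; pixel columns grow to the right and rows downward; lengths in m; the calibration is good to about 2 mm. The wrist camera is an equidistant fisheye: a pixel r from the principal point sees the ray r / f radians off the axis. A picture is of the moment at which its call begins: read the wrist's pose just before it. There is no depth.
- env.job_done(): hands the job in; it is judged then, once.
The state is a dict: "time_s": time; "joints": joint angles; "qvel": joint speeds; "effort": joint torques, N m; "tcp_pos": TCP position; "orientation": TCP orientation; "contact_force": force on the tool from outside, world axes, zero at the start; "wrist_torque": the same for the moment, N m; "finger_gap": finger opening in m; "grip_force": force on a finger pad.
Only numpy, scipy, OpenCV 4.12 (cv2) and the standard library are available. Lean on these libraries where they do the work, as an engineer would, in place of code of your own. Each camera call takes 0.05 s, during which the arm holds its last target. There are 200 camera calls.

TASK

The big hex key with the orange sleeve stands in the key stand with its long arm down. Take it by the sleeve, flip it over so that its short arm goes fully down into the recessed clamp screw of the board holder, and use the long arm as the lever to turn the stiff screw at least an eighth of a turn counter-clockwise (seen from above). Leave the key seated in the screw, let go of it, and leave the smaller green-sleeved key standing in the stand.

Things in the scene. Friction and masses are not known exactly. Their poses are not given: they have to be found in the camera images.
- big_key: Bright L-shaped hex key, 12 mm across flats, 0.2 kg. Origin: centre of its orange sleeve (16 x 16 x 50 mm, around the long arm; pinch across y). +z along the 180 mm long arm to the elbow at (0,0,70); its free end (0,0,-110). +x along the 60 mm short arm, whose end is (60,0,70); that hexagon's corners face +-z, flats +-y. Stands in either hole of the stand, sleeve centre 124 mm high.
- small_key: Bystander: smaller dark L-shaped hex key, 10 mm across flats, in the stand's other hole, 90 mm from the big key. Origin: centre of its green sleeve (14 x 14 x 50 mm); long arm 160 mm, elbow at (0,0,50), +x along the 45 mm short arm. Leave it there.
- stand: Fixed grey key stand, 50 x 170 mm, 95 mm high, origin under it, +x roughly towards the robot. It leans 20 degrees to its +x, as do the two loose 14 mm square holes (90 mm apart along y, 70 mm deep) and the keys in them, short arms towards +x. Draw a key out along its own long axis, 80 mm or more.
- socket (a point): Centre of the hexagon socket's floor in the clamp screw, 12 mm above the table, turning with it. z up; +x to a corner (next 60 degrees on), at first towards the holder's board. 30 mm deep, 10 degrees of play; bright countersink above, 42 to 58 mm high, 34 mm wide; both float 4 mm sideways. Big key home: short end here, long arm level (72 mm high) to any corner; let go, it droops up to 10 degrees.
- clamp_screw (a joint): Turn of the clamp screw, rad, growing counter-clockwise from above (loosening): 0 tight, starts at 0 to 0.1, hard stop at 1.6. Stiff, 0.6 N m (9 N at the sleeve); stays where left; turns only once the key's play in it is taken up. Recessed in the fixed board holder's grey block, 70 x 70 mm, 58 mm high; the holder's blue jaw with a green board, on the far side from the robot, is under 45 mm high.
There are look-alikes about, which are no part of the job. What is shaped like the big_key but red is not meant.

How it is judged:
By the outcome, as a careful person would: the job done as asked, in the order asked, and still so for the second after the job is handed in, with the robot touching nothing.
It also fails if it takes over 54 s, if anything falls off the work surface, if the arm or the gripper's body presses on something with over 40 N, if the wrist force passes 120 N, or if a joint passes its speed limit or range.

## Working session

There is one attempt and no reset: what is moved stays moved. The work goes in short steps, Python scripts to look and compute and a shell command to move; the robot and the scene stay as the last step left them, time stands still between calls to the robot, and variables do not carry over. Pictures are saved under pics/ and viewed, at most 10 in all, crops included, and the job is handed in when it is done.

```bash
mkdir -p pics; ls
python3 - <<'E'
from workcell import env
import cv2,numpy as np
s=env.sense();print(s)
for n in("side","top"):
    c=env.capture(n);cv2.imwrite(f"pics/{n}0.png",c["img"][...,::-1]);print(n,c["intrinsics"],c["R"],c["t"])
s=env.sense();c=env.capture("wrist");cv2.imwrite("pics/wrist0.png",c["img"][...,::-1]);print(c["intrinsics"],c["hand_eye"])
E
```

```text
pics
{'time_s': 0.0, 'joints': array([ 1.22333787,  0.70707848, -0.02759123,  1.48501767,  0.02196267,
        0.95086421, -0.07547421]), 'qvel': array([-2.09077594e-04,  8.32472389e-04, -1.90347777e-05,  1.33820051e-03,
        2.14834608e-03, -9.02825448e-05,  5.85233497e-04]), 'effort': array([ 4.81109455e-04, -8.83209443e+01,  1.23484958e+00, -2.36166251e+01,
        1.68855133e-02,  6.62123290e-03,  2.62077378e-05]), 'tcp_pos': array([ 0.17300171, -0.54808191,  0.23083736]), 'orientation': array([[ 9.53623452e-01,  3.01001986e-01, -3.39850283e-04],
       [ 3.01002177e-01, -9.53622917e-01,  1.01090671e-03],
       [-1.98040912e-05, -1.06632002e-03, -9.99999431e-01]]), 'contact_force': array([0.62911907, 0.01329039, 0.8846728 ]), 'wrist_torque': array([0.00521436, 0.01460913, 0.01225544]), 'grip_force': 0.0, 'finger_gap': 0.08547600141677716}
side [[477.42337847   0.         307.24547633]
 [  0.         477.42337847 196.42538492]
 [  0.           0.           1.        ]] [[-0.69403829 -0.71977234  0.01544754]
 [-0.40031396  0.3679899  -0.839245  ]
 [ 0.5983808  -0.58865203 -0.54353399]] [0.33385411 0.27902623 0.81067403]
top [[435.79192698   0.         320.07835329]
 [  0.         435.79192698 200.63830109]
 [  0.           0.           1.        ]] [[ 2.57846837e-02 -9.99667418e-01  4.51297864e-04]
 [-9.98234989e-01 -2.57718911e-02 -5.35043491e-02]
 [ 5.34981853e-02  9.29091400e-04 -9.98567514e-01]] [-0.00989445  0.48466692  1.03990144]
[[309.70691629   0.         323.45076054]
 [  0.         309.70691629 204.71397447]
 [  0.           0.           1.        ]] [[ 6.80184050e-04 -9.60081451e-01 -2.79719760e-01  7.14224248e-02]
 [ 9.99999747e-01  5.94339765e-04  3.91710953e-04 -6.52801221e-04]
 [-2.09825844e-04 -2.79719955e-01  9.60081612e-01 -1.43254151e-01]
 [ 0.00000000e+00  0.00000000e+00  0.00000000e+00  1.00000000e+00]]
```

View pics/top0.png

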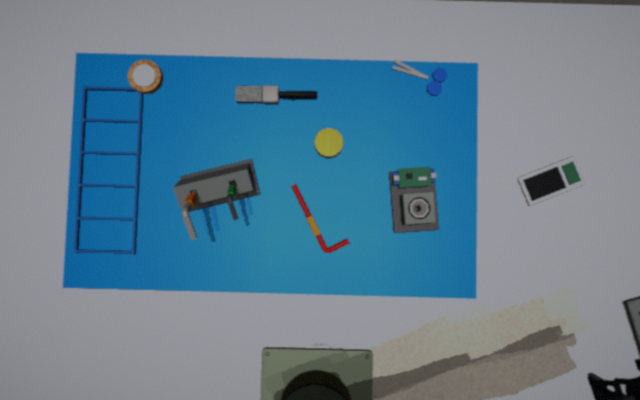

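View pics/side0.png

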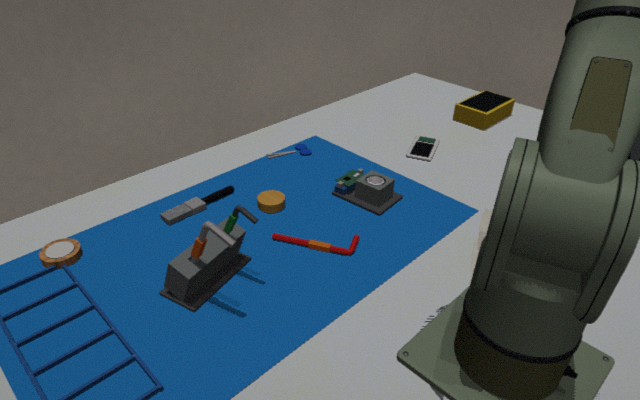

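The top view shows the stand at about (217,185), with the orange-sleeved bright key at (192,200) and the green one at (233,190). A red look-alike lies flat at (315,225), and the holder's screw is at (419,208). The side view shows the orange sleeve at (199,245) and the screw at (376,181). The key meant is the one in the stand: it is bright metal with an orange sleeve, while the loose one is red. I'll confirm that in an enlarged crop.

Run:
```python
import cv2,numpy as np
t=cv2.imread("pics/top0.png");s=cv2.imread("pics/side0.png")
z=lambda im,x,y:cv2.resize(im[y:y+75,x:x+100],(400,300),interpolation=cv2.INTER_CUBIC)
a=np.vstack([np.hstack([z(t,165,160),z(t,375,160)]),np.hstack([z(s,160,200),z(s,320,155)])])
cv2.imwrite("pics/crop1.png",a)
```

```text
(no output)
```

View pics/crop1.png

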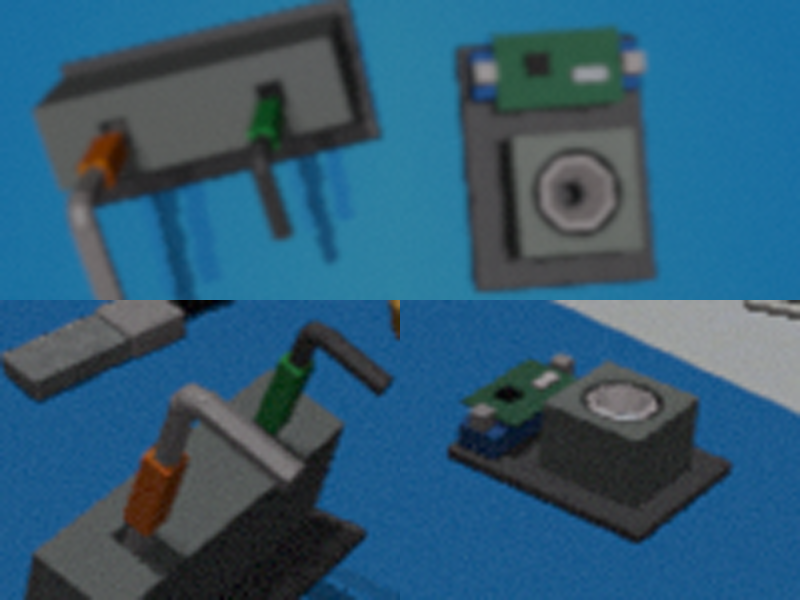

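The crop confirms it: bright metal key with an orange sleeve in the stand's left hole (from the robot), green dark key in the right one. Now I'll triangulate.

```bash
cat > h.py <<'E'
from workcell import env
import numpy as np, cv2
def ray(c,p):
    d=c["R"].T@(np.linalg.inv(c["intrinsics"])@[p[0],p[1],1]);return -c["R"].T@c["t"],d/np.linalg.norm(d)
def tri(rs):
    A=0;b=0
    for o,d in rs: P=np.eye(3)-np.outer(d,d);A=A+P;b=b+P@o
    x=np.linalg.solve(A,b);return x,[round(1e3*np.linalg.norm((np.eye(3)-np.outer(d,d))@(x-o)),1) for o,d in rs]
def onz(r,z): o,d=r;return o+d*(z-o[2])/d[2]
E
python3 - <<'E'
from h import *
np.set_printoptions(precision=4,suppress=True)
T=env.capture("top");S=env.capture("side")
t=lambda x,y:ray(T,(165+x/4,160+y/4)); t2=lambda x,y:ray(T,(375+(x-400)/4,160+y/4))
s=lambda x,y:ray(S,(160+x/4,200+(y-300)/4)); s2=lambda x,y:ray(S,(320+(x-400)/4,155+(y-300)/4))
for n,a,b in [("sleeve",t(103,158),s(157,492)),("elbow",t(80,205),s(186,398)),("small",t(266,120),s(285,393)),("screw",t2(577,193),s2(622,402))]: print(n,*tri([a,b]))
for p in [(512,140),(520,258),(645,250),(637,128)]: print(onz(t2(*p),.058))
print("stand top edges",[onz(t(*p),.095) for p in [(40,108),(62,195),(335,40),(355,122)]])
print("screw z=.058",onz(t2(577,193),.058),onz(s2(622,402),.058))
E
```

```text
sleeve [0.4736 0.2824 0.1195] [np.float64(1.1), np.float64(1.1)]
elbow [0.4474 0.2754 0.1825] [np.float64(0.4), np.float64(0.4)]
small [0.4964 0.1947 0.1191] [np.float64(1.2), np.float64(1.2)]
screw [ 0.471  -0.2272  0.0557] [np.float64(0.4), np.float64(0.4)]
[ 0.5004 -0.1889  0.058 ]
[ 0.4323 -0.1946  0.058 ]
[ 0.4388 -0.2666  0.058 ]
[ 0.5092 -0.2612  0.058 ]
stand top edges [array([0.5025, 0.3269, 0.095 ]), array([0.4543, 0.3125, 0.095 ]), array([0.5448, 0.1637, 0.095 ]), array([0.4992, 0.151 , 0.095 ])]
screw z=.058 [ 0.4707 -0.227   0.058 ] [ 0.469  -0.2238  0.058 ]
```

```bash
python3 -m creep '[{"claw":1,"dp":[0.036,-0.02,0],"dr":[0,0,0]},{"claw":1,"dp":[0.036,-0.02,0],"dr":[0,0,0]},{"claw":1,"dp":[0.036,-0.02,0],"dr":[0,0,0]},{"claw":1,"dp":[0.036,-0.02,0],"dr":[0,0,0]},{"claw":1,"dp":[0.036,-0.02,0],"dr":[0,0,0]},{"claw":1,"dp":[0.036,-0.02,0],"dr":[0,0,0]},{"claw":1,"dp":[0.036,-0.02,0],"dr":[0,0,0]},{"claw":1,"dp":[0.036,-0.02,0],"dr":[0,0,0]},{"claw":1,"dp":[0.036,-0.02,0],"dr":[0,0,0]},{"claw":1,"dp":[0,0,0],"dr":[0,0,0]}]'
cat >> h.py <<'E'
def wproj(c,s,X):
    "world points -> wrist pixels"
    H=c["hand_eye"];P=(np.atleast_2d(X)-s["tcp_pos"])@s["orientation"];p=(P-H[:3,3])@H[:3,:3]
    th=np.arctan2(np.hypot(p[:,0],p[:,1]),p[:,2]);ph=np.arctan2(p[:,1],p[:,0]);K=c["intrinsics"]
    return np.c_[K[0,2]+K[0,0]*th*np.cos(ph),K[1,2]+K[1,1]*th*np.sin(ph)]
def wray(c,s,p):
    K=c["intrinsics"];u=(p[0]-K[0,2])/K[0,0];v=(p[1]-K[1,2])/K[1,1];th=np.hypot(u,v);k=np.sin(th)/max(th,1e-9)
    H=c["hand_eye"];R=s["orientation"];return s["tcp_pos"]+R@H[:3,3],R@H[:3,:3]@np.array([u*k,v*k,np.cos(th)])
def rectify(c,s,c0,z,size,n):
    "orthographic view of plane z: rows down = -x world, cols right = -y world"
    g=(np.arange(n)/(n-1)-.5)*size
    X,Y=np.meshgrid(c0[0]-g,c0[1]-g,indexing="ij");uv=wproj(c,s,np.c_[X.ravel(),Y.ravel(),np.full(n*n,z)]).astype(np.float32)
    return cv2.remap(c["img"],uv[:,0].reshape(n,n),uv[:,1].reshape(n,n),cv2.INTER_CUBIC)
E
python3 - <<'E'
from h import *
s=env.sense();c=env.capture("wrist");print(s["tcp_pos"],s["joints"])
a=rectify(c,s,(.47,-.226),.058,.12,400);b=rectify(c,s,(.47,-.226),.042,.04,400)
cv2.imwrite("pics/screw1.png",np.hstack([a,b])[...,::-1])
E
```

```text
time_s: 1.08
tcp_pos: [0.4331, -0.2724, 0.2311]
orientation: [[0.951, 0.31, 0.002], [0.31, -0.951, 0.003], [0.003, -0.002, -1.0]]
contact_force: [1.2, 1.4, -0.3]
finger_gap: 0.0853
grip_force: 0.0
[ 0.43310896 -0.27239672  0.23108484] [ 0.4858051   0.61339051  0.02749962  1.714631   -0.02705209  0.8134694
 -0.72852559]
```

View pics/screw1.png

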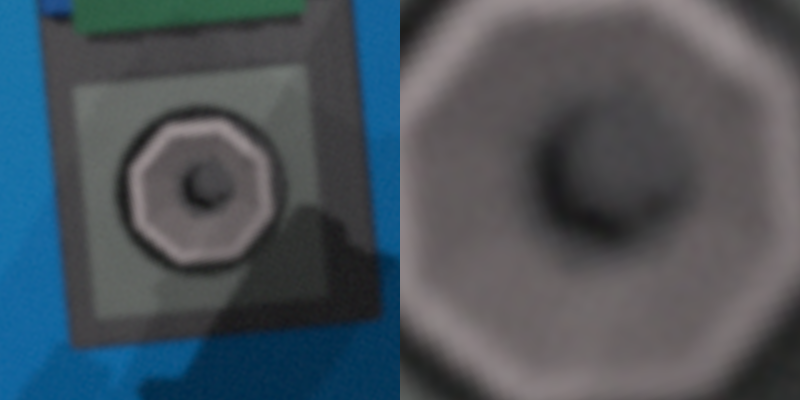

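The rectified views show the screw rim centred at (202,190) in the left half and the hex mouth at (612,170) in the right half. That puts the screw at about (0.472,-0.227), with the board direction at about +5°. Next I'll go over to the key.

```bash
python3 -m creep '[{"claw":1,"dp":[0.018,-0.032,-0.012],"dr":[0,0,0]},{"claw":1,"dp":[0.018,-0.034,-0.012],"dr":[0,0,0]},{"claw":1,"dp":[0.018,-0.034,-0.012],"dr":[0,0,0]},{"claw":1,"dp":[0.018,-0.034,-0.012],"dr":[0,0,0]},{"claw":1,"dp":[0.018,-0.034,-0.012],"dr":[0,0,0]},{"claw":1,"dp":[0.018,-0.034,-0.012],"dr":[0,0,0]},{"claw":1,"dp":[0.018,-0.034,-0.012],"dr":[0,0,0]},{"claw":1,"dp":[0.018,-0.034,-0.012],"dr":[0,0,0]},{"claw":1,"dp":[0.018,-0.034,-0.012],"dr":[0,0,0]},{"claw":1,"dp":[0.018,-0.034,0],"dr":[0,0,0]}]' >/dev/null
python3 -m creep '[{"claw":1,"dp":[0.018,-0.034,0],"dr":[0,0,0]},{"claw":1,"dp":[0.018,-0.034,0],"dr":[0,0,0]},{"claw":1,"dp":[0.018,-0.034,0],"dr":[0,0,0]},{"claw":1,"dp":[0.018,-0.034,0],"dr":[0,0,0]},{"claw":1,"dp":[0.018,-0.034,0],"dr":[0,-6,0]},{"claw":1,"dp":[0,0,0],"dr":[0,-6,0]},{"claw":1,"dp":[0,0,0],"dr":[0,-6,0]},{"claw":1,"dp":[0,0,0],"dr":[0,-6,0]},{"claw":1,"dp":[0,0,0],"dr":[0,-6,0]},{"claw":1,"dp":[0,0,0],"dr":[0,0,0]}]'
python3 - <<'E'
from h import *
s=env.sense();c=env.capture("wrist");print(s["tcp_pos"],s["joints"])
cv2.imwrite("pics/key1.png",c["img"][...,::-1])
kz=np.array([-.331,-.086,.940]);print(wproj(c,s,[np.array([.4736,.2824,.124])+t*kz for t in (-.025,0,.025,.07)]))
E
```

```text
time_s: 2.8
tcp_pos: [0.5252, 0.269, 0.327]
orientation: [[0.859, 0.296, -0.417], [0.268, -0.955, -0.126], [-0.436, -0.003, -0.9]]
contact_force: [-0.2, 0.2, -1.1]
finger_gap: 0.0854
grip_force: 0.0
[0.52523433 0.26897696 0.3269506 ] [-0.48922685  0.97951802  0.02285644  0.58659735 -0.10713405  2.01842913
 -1.76641144]
[[300.66661533 121.72442183]
 [299.24976348 137.96615197]
 [297.75887098 155.7858229 ]
 [294.92057616 192.15112045]]
```

View pics/key1.png

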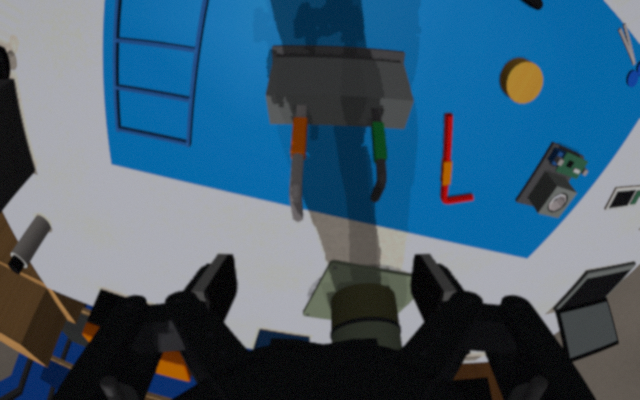

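The wrist view has the orange sleeve centred at (299,138), exactly where I predicted it. The estimate holds, so I'll work out the approach.

```bash
cat >> h.py <<'E'
from scipy.spatial.transform import Rotation as Ro
def delta(s,P,R=None):
    "dp in current tool axes, dr (deg) in tool axes"
    A=s["orientation"];print("dp",np.round(A.T@(P-s["tcp_pos"]),4),"dr",None if R is None else np.round(np.degrees(Ro.from_matrix(A.T@R).as_rotvec()),2))
E
python3 - <<'E'
from h import *
s=env.sense();kx=np.array([-.910,-.236,-.342]);kz=np.array([-.331,-.086,.940]);ky=np.cross(kz,kx)
d=(kx-kz)/np.linalg.norm(kx-kz);R=np.c_[np.cross(ky,d),ky,d]
G=np.array([.4736,.2824,.124])+.003*kz
P=G+.019*d;delta(s,P,R)
print(R.T@(P-s["tcp_pos"]))
E
```

```text
dp [ 0.0494 -0.0284  0.2207] dr [1.07 0.98 2.53]
[ 0.04449547 -0.02628917  0.22198008]
```

```bash
python3 -m creep '[{"claw":1,"dp":[0,0,0],"dr":[1.1,1.0,2.5]},{"claw":1,"dp":[0.022,-0.013,0.02],"dr":[0,0,0]},{"claw":1,"dp":[0.0225,-0.013,0.02],"dr":[0,0,0]},{"claw":1,"dp":[0,0,0.03],"dr":[0,0,0]},{"claw":1,"dp":[0,0,0.03],"dr":[0,0,0]},{"claw":1,"dp":[0,0,0.02],"dr":[0,0,0]},{"claw":1,"dp":[0,0,0],"dr":[0,0,0]},{"claw":1,"dp":[0,0,0],"dr":[0,0,0]}]'
python3 - <<'E'
from h import *
s=env.sense();c=env.capture("wrist");print(s["joints"])
cv2.imwrite("pics/key2.png",c["img"][...,::-1])
kx=np.array([-.910,-.236,-.342]);kz=np.array([-.331,-.086,.940]);ky=np.cross(kz,kx)
d=(kx-kz)/np.linalg.norm(kx-kz);R=np.c_[np.cross(ky,d),ky,d]
G=np.array([.4736,.2824,.124])+.003*kz
P=G+.019*d;delta(s,P,R)
print(wproj(c,s,[np.array([.4736,.2824,.124])+t*kz for t in (-.025,0,.025,.07)]))
E
```

```text
time_s: 3.52
tcp_pos: [0.5075, 0.2918, 0.2095]
orientation: [[0.878, 0.253, -0.407], [0.23, -0.967, -0.105], [-0.42, -0.001, -0.908]]
contact_force: [0.0, -0.6, 1.9]
finger_gap: 0.0855
grip_force: 0.0
[-0.52439144  1.00435231  0.01866394  0.92901742 -0.12321002  1.62902962
 -1.80678032]
dp [0.0019 0.0006 0.1092] dr [-0.   -0.18  0.12]
[[324.84449328 176.53372913]
 [324.8680335  202.71533184]
 [324.88617386 231.63367848]
 [324.89748918 290.01926327]]
```

View pics/key2.png

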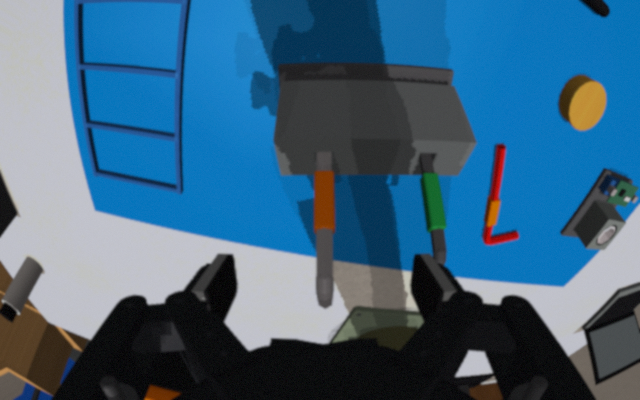

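The sleeve is centred at (324,200) between the fingers, where predicted. I'll descend and grip.

```bash
python3 -m creep '[{"claw":1,"dp":[0.002,0.001,0.03],"dr":[0,0,0]},{"claw":1,"dp":[0,0,0.03],"dr":[0,0,0]},{"claw":1,"dp":[0,0,0.025],"dr":[0,0,0]},{"claw":1,"dp":[0,0,0.015],"dr":[0,0,0]},{"claw":1,"dp":[0,0,0.009],"dr":[0,0,0]},{"claw":1,"dp":[0,0,0],"dr":[0,0,0]}]'
python3 -m creep '[{"claw":0,"dp":[0,0,0],"dr":[0,0,0]},{"claw":0,"dp":[0,0,0],"dr":[0,0,0]},{"claw":0,"dp":[0,0,0],"dr":[0,0,0]},{"claw":0,"dp":[0,0,0],"dr":[0,0,0]},{"claw":0,"dp":[0,0,0],"dr":[0,0,0]},{"claw":0,"dp":[0,0,0],"dr":[0,0,0]},{"claw":0,"dp":[0,0,0],"dr":[0,0,0]},{"claw":0,"dp":[0,0,0],"dr":[0,0,0]},{"claw":0,"dp":[0,0,0],"dr":[0,0,0]},{"claw":0,"dp":[0,0,0],"dr":[0,0,0]}]' 100
```

```text
time_s: 4.07
tcp_pos: [0.4654, 0.2803, 0.1082]
orientation: [[0.878, 0.253, -0.407], [0.23, -0.967, -0.105], [-0.42, -0.001, -0.907]]
contact_force: [1.1, 0.1, -1.2]
finger_gap: 0.0854
grip_force: 0.0
time_s: 4.9
tcp_pos: [0.4654, 0.2805, 0.1084]
orientation: [[0.878, 0.253, -0.406], [0.23, -0.967, -0.105], [-0.419, -0.002, -0.908]]
contact_force: [0.3, 1.2, 5.6]
finger_gap: 0.0144
grip_force: 97.3
```

```bash
python3 -m creep '[{"claw":0,"dp":[-0.004,0,-0.004],"dr":[0,0,0]},{"claw":0,"dp":[-0.007,0,-0.007],"dr":[0,0,0]},{"claw":0,"dp":[-0.008,0,-0.008],"dr":[0,0,0]},{"claw":0,"dp":[-0.008,0,-0.008],"dr":[0,0,0]},{"claw":0,"dp":[-0.008,0,-0.008],"dr":[0,0,0]},{"claw":0,"dp":[-0.008,0,-0.008],"dr":[0,0,0]},{"claw":0,"dp":[-0.008,0,-0.008],"dr":[0,0,0]},{"claw":0,"dp":[-0.008,0,-0.008],"dr":[0,0,0]},{"claw":0,"dp":[-0.008,0,-0.008],"dr":[0,0,0]},{"claw":0,"dp":[-0.004,0,-0.004],"dr":[0,0,0]}]'
python3 - <<'E'
from h import *
s=env.sense();print(s["joints"])
E
```

```text
time_s: 5.73
tcp_pos: [0.4315, 0.2716, 0.204]
orientation: [[0.878, 0.253, -0.406], [0.231, -0.967, -0.104], [-0.419, -0.002, -0.908]]
contact_force: [0.4, 0.7, -1.5]
finger_gap: 0.0152
grip_force: 97.4
[-0.5531113   0.86435353  0.00748763  1.31850497 -0.13038977  1.37611109
 -1.80926544]
```

```bash
python3 -m creep '[{"claw":0,"dp":[-0.0126,0,-0.0272],"dr":[0,0,0]},{"claw":0,"dp":[-0.0126,0,-0.0272],"dr":[0,0,0]},{"claw":0,"dp":[-0.0126,0,-0.0272],"dr":[0,0,0]},{"claw":0,"dp":[-0.0126,0,-0.0272],"dr":[0,0,0]},{"claw":0,"dp":[-0.004,0.02,0.0018],"dr":[0,0,0]},{"claw":0,"dp":[-0.004,0.03,0.0018],"dr":[0,0,0]},{"claw":0,"dp":[-0.004,0.035,0.0018],"dr":[0,0,0]},{"claw":0,"dp":[-0.004,0.035,0.0018],"dr":[0,0,0]},{"claw":0,"dp":[-0.004,0.035,0.0018],"dr":[0,0,0]},{"claw":0,"dp":[-0.004,0.035,0.0018],"dr":[0,0,0]}]' >/dev/null
python3 -m creep '[{"claw":0,"dp":[-0.004,0.035,0.0018],"dr":[0,0,0]},{"claw":0,"dp":[-0.004,0.035,0.0018],"dr":[0,0,0]},{"claw":0,"dp":[-0.004,0.035,0.0018],"dr":[0,0,0]},{"claw":0,"dp":[-0.004,0.035,0.0018],"dr":[0,0,0]},{"claw":0,"dp":[-0.004,0.035,0.0018],"dr":[0,0,0]},{"claw":0,"dp":[-0.004,0.035,0.0018],"dr":[0,0,0]},{"claw":0,"dp":[-0.004,0.035,0.0018],"dr":[0,0,0]},{"claw":0,"dp":[-0.004,0.035,0.0018],"dr":[0,0,0]},{"claw":0,"dp":[-0.004,0.030,0.0018],"dr":[0,0,0]},{"claw":0,"dp":[0,0,0],"dr":[0,0,0]}]'
cat >> h.py <<'E'
TIP=np.array([-.0909,0,-.0249]);SLV=np.array([.001,0,-.0178])
def goalR(a):
    a=np.radians(a);L=np.array([np.cos(a),np.sin(a),0]);Z=np.array([0,0,1.]);z=(L-Z)/2**.5;y=np.cross(L,Z);return np.c_[np.cross(y,z),y,z]
E
python3 - <<'E'
from h import *
s=env.sense();print(s["joints"])
R=goalR(-52);delta(s,np.array([.472,-.227,.16])-R@TIP,R)
E
```

```text
time_s: 7.4
tcp_pos: [0.4933, -0.2347, 0.3219]
orientation: [[0.879, 0.247, -0.409], [0.223, -0.969, -0.105], [-0.422, 0.001, -0.907]]
contact_force: [-0.5, -0.1, -1.6]
finger_gap: 0.0144
grip_force: 97.8
[ 0.23109807  0.79591011  0.09203933  1.04580145  0.16104135  1.67425618
 -1.02713631]
dp [0.0615 0.0622 0.0985] dr [-12.16  61.56  69.1 ]
```

```bash
python3 -m creep '[{"claw":0,"dp":[0,0,0],"dr":[-0.4,2.05,2.3]},{"claw":0,"dp":[0,0,0],"dr":[-0.81,4.1,4.61]},{"claw":0,"dp":[0,0,0],"dr":[-0.81,4.1,4.61]},{"claw":0,"dp":[0,0,0],"dr":[-0.81,4.1,4.61]},{"claw":0,"dp":[0,0,0],"dr":[-0.81,4.1,4.61]},{"claw":0,"dp":[0,0,0],"dr":[-0.81,4.1,4.61]},{"claw":0,"dp":[0,0,0],"dr":[-0.81,4.1,4.61]},{"claw":0,"dp":[0,0,0],"dr":[-0.81,4.1,4.61]},{"claw":0,"dp":[0,0,0],"dr":[-0.81,4.1,4.61]},{"claw":0,"dp":[0,0,0],"dr":[-0.81,4.1,4.61]}]' >/dev/null
python3 -m creep '[{"claw":0,"dp":[0,0,0],"dr":[-0.81,4.1,4.61]},{"claw":0,"dp":[0,0,0],"dr":[-0.81,4.1,4.61]},{"claw":0,"dp":[0,0,0],"dr":[-0.81,4.1,4.61]},{"claw":0,"dp":[0,0,0],"dr":[-0.81,4.1,4.61]},{"claw":0,"dp":[0,0,0],"dr":[-0.81,4.1,4.61]},{"claw":0,"dp":[0,0,0],"dr":[-0.4,2.05,2.3]},{"claw":0,"dp":[0,0,0],"dr":[0,0,0]}]'
python3 - <<'E'
from h import *
s=env.sense();print(s["joints"])
R=goalR(-52);delta(s,np.array([.472,-.227,.095])-R@TIP,R)
E
```

```text
time_s: 8.82
tcp_pos: [0.5004, -0.225, 0.3319]
orientation: [[0.444, -0.788, 0.426], [-0.564, -0.615, -0.551], [0.696, 0.004, -0.718]]
contact_force: [0.2, -0.8, -2.0]
finger_gap: 0.0142
grip_force: 99.6
[-4.90377261e-01  5.68420275e-01  9.56086643e-01  2.14220299e+00
  7.12574556e-02  1.60352274e-03 -2.31941302e+00]
dp [-0.0852  0.0227  0.1826] dr [0.19 0.87 0.17]
```

```bash
python3 -m creep '[{"claw":0,"dp":[-0.009,0.002,0.018],"dr":[0.2,0.9,0.2]},{"claw":0,"dp":[-0.009,0.0025,0.02],"dr":[0,0,0]},{"claw":0,"dp":[-0.009,0.0025,0.02],"dr":[0,0,0]},{"claw":0,"dp":[-0.009,0.0025,0.02],"dr":[0,0,0]},{"claw":0,"dp":[-0.009,0.0025,0.02],"dr":[0,0,0]},{"claw":0,"dp":[-0.009,0.0025,0.02],"dr":[0,0,0]},{"claw":0,"dp":[-0.009,0.0025,0.02],"dr":[0,0,0]},{"claw":0,"dp":[-0.009,0.0025,0.02],"dr":[0,0,0]},{"claw":0,"dp":[-0.009,0.0025,0.02],"dr":[0,0,0]},{"claw":0,"dp":[0,0,0],"dr":[0,0,0]}]'
python3 - <<'E'
from h import *
s=env.sense();print(s["joints"])
R=goalR(-52);delta(s,np.array([.472,-.227,.095])-R@TIP,R)
z=lambda im,u,h:cv2.resize(im[int(u[1])-h*3//4:int(u[1])+h*3//4,int(u[0])-h:int(u[0])+h],(400,300),interpolation=cv2.INTER_CUBIC)
X=s["tcp_pos"]+s["orientation"]@(TIP+[0,0,0]);E=X-s["orientation"]@np.array([-.707,0,.707])*.06;SL=s["tcp_pos"]+s["orientation"]@SLV
print("tip",X)
out=[]
for n in("top","side"):
    c=env.capture(n);p=lambda q:(lambda h:h[:2]/h[2])(c["intrinsics"]@(c["R"]@q+c["t"]))
    u=p(X);print(n,"origin",int(u[0])-50,int(u[1])-37,"pred tip,elbow,sleeve",p(X),p(E),p(SL));out.append(cv2.resize(c["img"][int(u[1])-37:int(u[1])+38,int(u[0])-50:int(u[0])+50],(400,300),interpolation=cv2.INTER_CUBIC))
w=env.capture("wrist");print("w",wproj(w,s,[X,E,SL]))
out=np.vstack([np.hstack(out),np.hstack([w["img"][50:350,20:420],w["img"][50:350,240:640]])])
cv2.imwrite("pics/ins1.png",out[...,::-1])
E
```

```text
time_s: 9.65
tcp_pos: [0.5648, -0.2776, 0.2136]
orientation: [[0.475, -0.818, 0.325], [-0.615, -0.572, -0.543], [0.63, 0.058, -0.775]]
contact_force: [1.0, -0.0, -1.6]
finger_gap: 0.0146
grip_force: 99.4
[-1.99753080e-01  8.22952234e-01  6.98266896e-01  1.95164967e+00
 -3.28530527e-01  1.01117891e-03 -1.99074465e+00]
dp [-0.0569  0.0384  0.0495] dr [ 4.51  5.98 -0.02]
tip [ 0.51353435 -0.20820656  0.17567701]
top origin 373 148 pred tip,elbow,sleeve [423.46725789 185.00284599] [432.51445325 178.93597348] [461.45796705 159.69752586]
side origin 311 96 pred tip,elbow,sleeve [361.45592238 133.63161131] [362.19929264 109.21378885] [364.87928882 101.2506334 ]
w [[324.26910983 407.85283796]
 [324.71989458 427.90655497]
 [324.69874733 274.51888803]]
```

View pics/ins1.png

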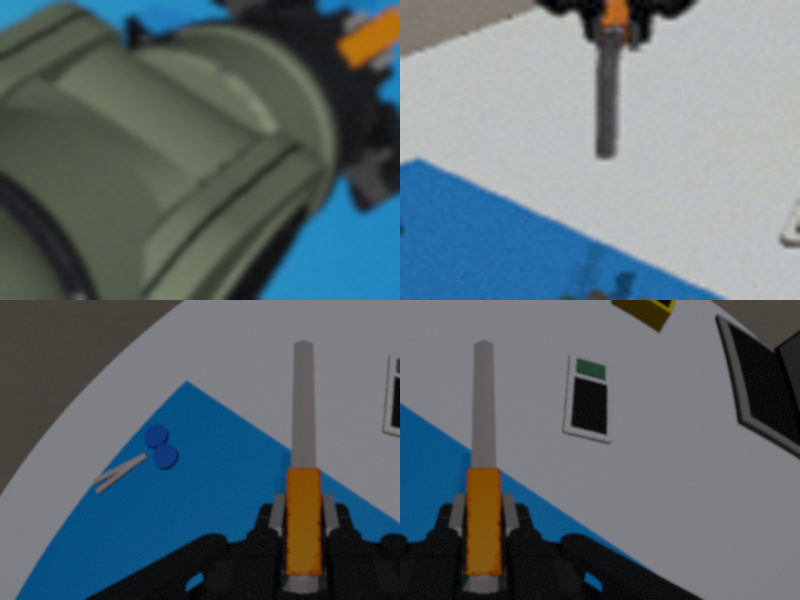

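The wrist and side views show the key held straight, short arm as expected. But the arm has hit its joint 6 limit when tilting outward. Pointing the long arm toward the robot instead (corner at about 128°, turning to about 185°) suits the wrist, so I'll re-orient.

```bash
python3 -m creep '[{"claw":0,"dp":[0.019,0.002,-0.023],"dr":[0,0,0]},{"claw":0,"dp":[0.019,0.002,-0.023],"dr":[0,0,0]},{"claw":0,"dp":[0.019,0.002,-0.023],"dr":[0,0,0]},{"claw":0,"dp":[0,0,0],"dr":[0,-6.5,0]},{"claw":0,"dp":[0,0,0],"dr":[0,-6.5,0]},{"claw":0,"dp":[0,0,0],"dr":[0,-6.5,0]},{"claw":0,"dp":[0,0,0],"dr":[0,-6.5,0]},{"claw":0,"dp":[0,0,0],"dr":[0,-6.5,0]},{"claw":0,"dp":[0,0,0],"dr":[0,-6.5,0]},{"claw":0,"dp":[0,0,0],"dr":[0,-6,0]}]' >/dev/null
python3 -m creep '[{"claw":0,"dp":[0,0,0],"dr":[0,0,-5]},{"claw":0,"dp":[0,0,0],"dr":[0,0,-7]},{"claw":0,"dp":[0,0,0],"dr":[0,0,-7]},{"claw":0,"dp":[0,0,0],"dr":[0,0,-7]},{"claw":0,"dp":[0,0,0],"dr":[0,0,-7]},{"claw":0,"dp":[0,0,0],"dr":[0,0,-7]},{"claw":0,"dp":[0,0,0],"dr":[0,0,-7]},{"claw":0,"dp":[0,0,0],"dr":[0,0,-7]},{"claw":0,"dp":[0,0,0],"dr":[0,0,-7]},{"claw":0,"dp":[0,0,0],"dr":[0,0,-7]}]'
python3 - <<'E'
from h import *
s=env.sense();print(s["joints"])
E
```

```text
time_s: 11.47
tcp_pos: [0.5639, -0.2779, 0.306]
orientation: [[0.971, 0.225, -0.087], [0.227, -0.974, 0.023], [-0.08, -0.042, -0.996]]
contact_force: [0.1, -0.6, -2.4]
finger_gap: 0.0143
grip_force: 99.5
[ 0.30875418  0.80860087  0.25168478  1.0000389  -0.16166918  1.43975917
 -0.82140659]
```

```bash
python3 -m creep '[{"claw":0,"dp":[0,0,0],"dr":[0,0,-7]},{"claw":0,"dp":[0,0,0],"dr":[0,0,-7]},{"claw":0,"dp":[0,0,0],"dr":[0,0,-7]},{"claw":0,"dp":[0,0,0],"dr":[0,0,-7]},{"claw":0,"dp":[0,0,0],"dr":[0,0,-7]},{"claw":0,"dp":[0,0,0],"dr":[0,0,-7]},{"claw":0,"dp":[0,0,0],"dr":[0,0,-7]},{"claw":0,"dp":[0,0,0],"dr":[0,0,-7]},{"claw":0,"dp":[0,0,0],"dr":[0,0,-7]},{"claw":0,"dp":[0,0,0],"dr":[0,0,-7]}]' >/dev/null
python3 -m creep '[{"claw":0,"dp":[0,0,0],"dr":[0,0,-7]},{"claw":0,"dp":[0,0,0],"dr":[0,0,-7]},{"claw":0,"dp":[0,0,0],"dr":[0,0,-7]},{"claw":0,"dp":[0,0,0],"dr":[0,0,-7]},{"claw":0,"dp":[0,0,0],"dr":[0,0,-7]},{"claw":0,"dp":[0,0,0],"dr":[0,0,-7]},{"claw":0,"dp":[0,0,0],"dr":[0,0,0]}]'
python3 - <<'E'
from h import *
s=env.sense();print(s["joints"])
R=goalR(128);delta(s,np.array([.472,-.227,.11])-R@TIP,R);print(s["orientation"].T@[.4215-s["tcp_pos"][0],-.1625-s["tcp_pos"][1],0])
E
```

```text
time_s: 12.88
tcp_pos: [0.564, -0.278, 0.3058]
orientation: [[-0.572, 0.816, -0.087], [0.817, 0.576, 0.023], [0.069, -0.058, -0.996]]
contact_force: [-1.0, -0.2, -2.2]
finger_gap: 0.0144
grip_force: 99.5
[ 0.49594233  0.80120725 -0.2569233   0.99069666  0.18906325  1.45996633
  0.88981935]
dp [ 0.1657 -0.041   0.1636] dr [-1.91 40.94 -3.99]
[ 0.17595632 -0.04968747  0.01505692]
```

```bash
python3 -m creep '[{"claw":0,"dp":[0.033,-0.0082,0.022],"dr":[0,0,0]},{"claw":0,"dp":[0.033,-0.0082,0.022],"dr":[0,0,0]},{"claw":0,"dp":[0.033,-0.0082,0.022],"dr":[0,0,0]},{"claw":0,"dp":[0.033,-0.0082,0.022],"dr":[0,0,0]},{"claw":0,"dp":[0.033,-0.0082,0.022],"dr":[0,0,0]},{"claw":0,"dp":[0,0,0],"dr":[-0.4,6.8,-0.8]},{"claw":0,"dp":[0,0,0],"dr":[-0.4,6.8,-0.8]},{"claw":0,"dp":[0,0,0],"dr":[-0.4,6.8,-0.8]},{"claw":0,"dp":[0,0,0],"dr":[-0.4,6.8,-0.8]},{"claw":0,"dp":[0,0,0],"dr":[-0.4,6.8,-0.8]}]' >/dev/null
python3 -m creep '[{"claw":0,"dp":[0,0,0],"dr":[0,6.8,0]},{"claw":0,"dp":[0,0,0],"dr":[0,0,0]},{"claw":0,"dp":[0,0,0],"dr":[0,0,0]}]'
python3 - <<'E'
from h import *
s=env.sense();print(s["joints"])
R=goalR(128);delta(s,np.array([.472,-.227,.085])-R@TIP,R);print(s["tcp_pos"]+s["orientation"]@TIP)
E
```

```text
time_s: 13.97
tcp_pos: [0.4462, -0.178, 0.2199]
orientation: [[-0.43, 0.791, -0.435], [0.563, 0.611, 0.557], [0.706, -0.005, -0.708]]
contact_force: [0.6, 1.2, -2.2]
finger_gap: 0.0144
grip_force: 99.6
[ 0.65491742  1.00906766 -0.41077974  1.15845839 -0.06862176  1.69185505
  0.97505449]
dp [-0.0429 -0.0095  0.0818] dr [ 0.01  0.09 -0.43]
[ 0.4961357  -0.24303375  0.17335342]
```

```bash
python3 -m creep '[{"claw":0,"dp":[-0.009,-0.0024,0.019],"dr":[0,0,-0.4]},{"claw":0,"dp":[-0.009,-0.0024,0.019],"dr":[0,0,0]},{"claw":0,"dp":[-0.009,-0.0024,0.019],"dr":[0,0,0]},{"claw":0,"dp":[-0.009,-0.0024,0.018],"dr":[0,0,0]},{"claw":0,"dp":[0,0,0],"dr":[0,0,0]},{"claw":0,"dp":[0,0,0],"dr":[0,0,0]}]'
python3 - <<'E'
from h import *
s=env.sense();print(s["joints"])
R=goalR(128);delta(s,np.array([.472,-.227,.07])-R@TIP,R)
X=s["tcp_pos"]+s["orientation"]@TIP;E=X-s["orientation"]@np.array([-.707,0,.707])*.06
print("tip",X);out=[]
for n in("top","side"):
    c=env.capture(n);p=lambda q:(lambda h:h[:2]/h[2])(c["intrinsics"]@(c["R"]@q+c["t"]))
    u=p(X);o=(int(u[0])-50,int(u[1])-50);print(n,[(p(q)-o)*4 for q in (X,E,np.array([.472,-.227,.058]))]);out.append(cv2.resize(c["img"][o[1]:o[1]+100,o[0]:o[0]+100],(400,400),interpolation=cv2.INTER_CUBIC))
cv2.imwrite("pics/ins2.png",np.hstack(out)[...,::-1])
E
```

```text
time_s: 14.47
tcp_pos: [0.4222, -0.1618, 0.1437]
orientation: [[-0.44, 0.787, -0.433], [0.557, 0.617, 0.555], [0.704, 0.003, -0.71]]
contact_force: [-0.3, -0.4, -0.9]
finger_gap: 0.014
grip_force: 99.5
[ 0.66752721  1.06517673 -0.40998374  1.34094761 -0.03860037  1.46142777
  1.01533672]
dp [-0.0191 -0.0009  0.0191] dr [0.02 0.22 0.2 ]
tip [ 0.47296764 -0.22630678  0.09733009]
top [array([200.01567147, 202.25435983]), array([227.06269725, 198.17549016]), array([185.10644868, 206.67683297])]
side [array([201.49537356, 203.26064012]), array([211.21378316, 115.72308219]), array([197.48879981, 258.38362123])]
```

View pics/ins2.png

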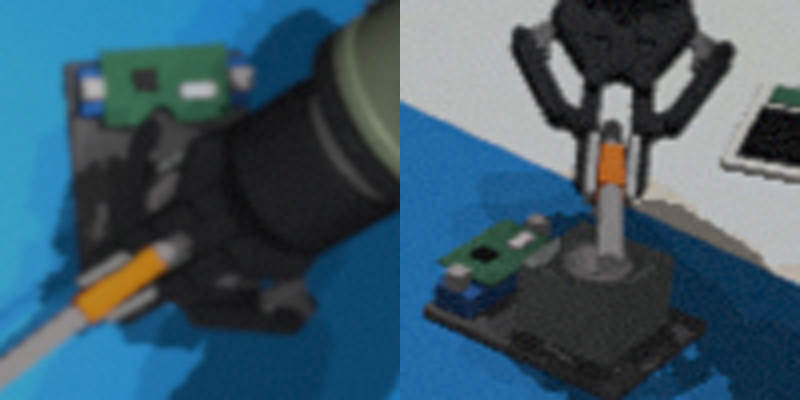

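The side view shows the rim at (598,258), on the predicted screw position, with the key above it and aligned. I'll lower it.

```bash
python3 -m creep '[{"claw":0,"dp":[-0.007,-0.001,0.007],"dr":[0,0.2,0.2]},{"claw":0,"dp":[-0.007,0,0.007],"dr":[0,0,0]},{"claw":0,"dp":[-0.007,0,0.007],"dr":[0,0,0]},{"claw":0,"dp":[-0.006,0,0.006],"dr":[0,0,0]},{"claw":0,"dp":[-0.004,0,0.004],"dr":[0,0,0]},{"claw":0,"dp":[-0.003,0,0.003],"dr":[0,0,0]},{"claw":0,"dp":[-0.003,0,0.003],"dr":[0,0,0]},{"claw":0,"dp":[-0.002,0,0.002],"dr":[0,0,0]},{"claw":0,"dp":[0,0,0],"dr":[0,0,0]}]'
python3 - <<'E'
from h import *
s=env.sense()
print(s["tcp_pos"]+s["orientation"]@TIP,s["contact_force"],s["wrist_torque"])
E
```

```text
time_s: 15.32
tcp_pos: [0.421, -0.1623, 0.0868]
orientation: [[-0.435, 0.788, -0.436], [0.555, 0.616, 0.559], [0.709, 0.001, -0.705]]
contact_force: [1.2, -0.5, -2.0]
finger_gap: 0.0148
grip_force: 99.7
[ 0.471404   -0.22666649  0.03989788] [ 1.1882851  -0.53198063 -2.01805294] [-1.00572866 -0.90580055 -0.0322598 ]
```

```bash
python3 -m creep '[{"claw":0,"dp":[-0.0015,0,0.0015],"dr":[0,0,0]},{"claw":0,"dp":[-0.0015,0,0.0015],"dr":[0,0,0]},{"claw":0,"dp":[-0.0015,0,0.0015],"dr":[0,0,0]},{"claw":0,"dp":[-0.0015,0,0.0015],"dr":[0,0,0]},{"claw":0,"dp":[0,0,0],"dr":[0,0,0]}]'
python3 - <<'E'
from h import *
s=env.sense()
print(s["tcp_pos"]+s["orientation"]@TIP,s["contact_force"],s["wrist_torque"])
E
```

```text
time_s: 15.73
tcp_pos: [0.421, -0.1623, 0.0784]
orientation: [[-0.435, 0.788, -0.436], [0.555, 0.616, 0.559], [0.709, 0.001, -0.705]]
contact_force: [1.2, -0.6, -1.7]
finger_gap: 0.0145
grip_force: 99.7
[ 0.47135569 -0.22668103  0.03145074] [ 1.23992015 -0.64576688 -1.7438816 ] [-1.07537247 -0.92996757 -0.00800128]
```

```bash
python3 -m creep '[{"claw":0,"dp":[-0.002,0,0.002],"dr":[0,0,0]},{"claw":0,"dp":[-0.002,0,0.002],"dr":[0,0,0]},{"claw":0,"dp":[-0.002,0,0.002],"dr":[0,0,0]},{"claw":0,"dp":[-0.002,0,0.002],"dr":[0,0,0]},{"claw":0,"dp":[-0.0015,0,0.0015],"dr":[0,0,0]},{"claw":0,"dp":[-0.0015,0,0.0015],"dr":[0,0,0]},{"claw":0,"dp":[0,0,0],"dr":[0,0,0]}]'
python3 - <<'E'
from h import *
s=env.sense()
print(s["tcp_pos"]+s["orientation"]@TIP,s["contact_force"],s["wrist_torque"])
E
```

```text
time_s: 16.32
tcp_pos: [0.4209, -0.1621, 0.0628]
orientation: [[-0.435, 0.788, -0.436], [0.555, 0.616, 0.559], [0.709, 0.001, -0.705]]
contact_force: [1.1, -1.4, -1.2]
finger_gap: 0.0141
grip_force: 99.9
[ 0.47131625 -0.22645916  0.01589598] [ 1.12152045 -1.41293973 -1.22082652] [-0.99674701 -0.860312   -0.03846441]
```

```bash
python3 -m creep '[{"claw":0,"dp":[-0.001,0,0.001],"dr":[0,0,0]},{"claw":0,"dp":[-0.001,0,0.001],"dr":[0,0,0]},{"claw":0,"dp":[-0.0007,0,0.0007],"dr":[0,0,0]},{"claw":0,"dp":[-0.0007,0,0.0007],"dr":[0,0,0]},{"claw":0,"dp":[0,0,0],"dr":[0,0,0]}]'
python3 - <<'E'
from h import *
s=env.sense()
print(s["tcp_pos"]+s["orientation"]@TIP,s["contact_force"],s["wrist_torque"],s["joints"])
E
```

```text
time_s: 16.73
tcp_pos: [0.4212, -0.1619, 0.059]
orientation: [[-0.435, 0.788, -0.436], [0.554, 0.616, 0.56], [0.709, 0.002, -0.705]]
contact_force: [0.2, 0.3, 9.3]
finger_gap: 0.0143
grip_force: 102.7
[ 0.47159405 -0.2262236   0.01204506] [0.24634864 0.26969913 9.27443557] [-0.11532061 -0.18842701 -0.12536526] [ 0.66279091  1.19635997 -0.39353507  1.3430077  -0.0049282   1.34322446
  1.0420475 ]
```

Tip at 12 mm, on the floor with 9 N upward: the key is seated. Now turn it CCW about the screw axis.

```bash
python3 -m creep '[{"claw":0,"dp":[-0.0001,-0.0036,-0.0001],"dr":[1.77,0,-1.76]},{"claw":0,"dp":[-0.0001,-0.0036,-0.0001],"dr":[1.77,0,-1.76]},{"claw":0,"dp":[-0.0001,-0.0036,-0.0001],"dr":[1.77,0,-1.76]},{"claw":0,"dp":[-0.0001,-0.0036,-0.0001],"dr":[1.77,0,-1.76]},{"claw":0,"dp":[-0.0001,-0.0036,-0.0001],"dr":[1.77,0,-1.76]},{"claw":0,"dp":[-0.0001,-0.0036,-0.0001],"dr":[1.77,0,-1.76]}]'
python3 - <<'E'
from h import *
s=env.sense();R=s["orientation"]
print(s["tcp_pos"]+R@TIP,s["contact_force"],s["wrist_torque"],s["joints"],np.degrees(np.arctan2(-R[0,1],R[1,1]))) if 0 else print(s["tcp_pos"]+R@TIP,s["contact_force"],s["wrist_torque"],s["joints"],np.degrees(np.arctan2(R[0,1],-R[1,1])))
E
```

```text
time_s: 17.23
tcp_pos: [0.4063, -0.1778, 0.0589]
orientation: [[-0.565, 0.6, -0.566], [0.422, 0.8, 0.427], [0.709, 0.002, -0.705]]
contact_force: [0.9, 1.0, 8.8]
finger_gap: 0.0144
grip_force: 102.7
[ 0.47172217 -0.22680049  0.01207126] [0.89727516 0.99611495 8.77040589] [-0.12543167 -0.31534664  0.00242594] [ 0.6072885   1.20721141 -0.39567586  1.30024656  0.13339836  1.4421961
  1.16602713] 143.10935667195608
```

```bash
python3 -m creep '[{"claw":0,"dp":[-0.0001,-0.0036,-0.0001],"dr":[1.77,0,-1.76]},{"claw":0,"dp":[-0.0001,-0.0036,-0.0001],"dr":[1.77,0,-1.76]},{"claw":0,"dp":[-0.0001,-0.0036,-0.0001],"dr":[1.77,0,-1.76]},{"claw":0,"dp":[-0.0001,-0.0036,-0.0001],"dr":[1.77,0,-1.76]}]'
python3 - <<'E'
from h import *
s=env.sense();R=s["orientation"]
print(s["tcp_pos"]+R@TIP,s["contact_force"],s["wrist_torque"],np.degrees(np.arctan2(R[0,1],-R[1,1])))
E
```

```text
time_s: 17.57
tcp_pos: [0.3989, -0.1901, 0.0589]
orientation: [[-0.629, 0.453, -0.631], [0.319, 0.892, 0.322], [0.709, 0.002, -0.705]]
contact_force: [1.9, 0.8, 8.8]
finger_gap: 0.0146
grip_force: 102.8
[ 0.47184109 -0.22704688  0.01204965] [1.90007335 0.75169118 8.76777805] [-0.0823966  -0.35546878 -0.69396393] 153.06560364121825
```

The wrist moment is now 0.69 N·m, so the play is taken up and the screw is turning. I'll keep going to about 208°.

```bash
python3 -m creep '[{"claw":0,"dp":[-0.0001,-0.0057,-0.0001],"dr":[2.83,0,-2.82]},{"claw":0,"dp":[-0.0001,-0.0057,-0.0001],"dr":[2.83,0,-2.82]},{"claw":0,"dp":[-0.0001,-0.0057,-0.0001],"dr":[2.83,0,-2.82]},{"claw":0,"dp":[-0.0001,-0.0057,-0.0001],"dr":[2.83,0,-2.82]},{"claw":0,"dp":[-0.0001,-0.0057,-0.0001],"dr":[2.83,0,-2.82]},{"claw":0,"dp":[-0.0001,-0.0057,-0.0001],"dr":[2.83,0,-2.82]},{"claw":0,"dp":[-0.0001,-0.0057,-0.0001],"dr":[2.83,0,-2.82]},{"claw":0,"dp":[0,0,0],"dr":[0,0,0]}]'
python3 - <<'E'
from h import *
s=env.sense();R=s["orientation"]
print(s["tcp_pos"]+R@TIP,s["contact_force"],s["wrist_torque"],s["joints"],np.degrees(np.arctan2(R[0,1],-R[1,1])))
E
```

```text
time_s: 18.23
tcp_pos: [0.3898, -0.2281, 0.0589]
orientation: [[-0.706, -0.022, -0.708], [-0.017, 1.0, -0.014], [0.708, 0.002, -0.706]]
contact_force: [1.6, 1.1, 7.7]
finger_gap: 0.0143
grip_force: 102.7
[ 0.47163496 -0.22616218  0.01208214] [1.58476913 1.13430695 7.73540914] [ 0.08354832 -0.46917172 -0.59811251] [ 0.47947095  1.19751177 -0.40928396  1.345602    0.50501063  1.50393212
  1.48876379] -178.72487221285445
```

```bash
python3 -m creep '[{"claw":0,"dp":[-0.0001,-0.0057,-0.0001],"dr":[2.83,0,-2.82]},{"claw":0,"dp":[-0.0001,-0.0057,-0.0001],"dr":[2.83,0,-2.82]},{"claw":0,"dp":[-0.0001,-0.0057,-0.0001],"dr":[2.83,0,-2.82]},{"claw":0,"dp":[-0.0001,-0.0057,-0.0001],"dr":[2.83,0,-2.82]},{"claw":0,"dp":[-0.0001,-0.0057,-0.0001],"dr":[2.83,0,-2.82]},{"claw":0,"dp":[-0.0001,-0.0057,-0.0001],"dr":[2.83,0,-2.82]},{"claw":0,"dp":[-0.0001,-0.0057,-0.0001],"dr":[2.83,0,-2.82]},{"claw":0,"dp":[0,0,0],"dr":[0,0,0]}]'
python3 - <<'E'
from h import *
s=env.sense();R=s["orientation"]
print(s["tcp_pos"]+R@TIP,s["contact_force"],s["wrist_torque"],s["joints"],np.degrees(np.arctan2(R[0,1],-R[1,1])))
E
```

```text
time_s: 18.9
tcp_pos: [0.3996, -0.2666, 0.0589]
orientation: [[-0.616, -0.488, -0.618], [-0.346, 0.873, -0.345], [0.708, 0.001, -0.706]]
contact_force: [1.0, 1.6, 8.0]
finger_gap: 0.0147
grip_force: 102.7
[ 0.47102997 -0.22657394  0.01210775] [1.0362223  1.62997909 7.96074678] [ 0.31112158 -0.41612635 -0.55821041] [ 0.40812259  1.16286921 -0.41849288  1.499637    0.79892601  1.41055091
  1.66606862] -150.77886233150997
```

```bash
python3 -m creep '[{"claw":0.3,"dp":[0,0,0],"dr":[0,0,0]},{"claw":0.5,"dp":[0,0,0],"dr":[0,0,0]},{"claw":1,"dp":[0,0,0],"dr":[0,0,0]},{"claw":1,"dp":[0,0,0],"dr":[0,0,0]},{"claw":1,"dp":[0,0,0],"dr":[0,0,0]},{"claw":1,"dp":[0,0,0],"dr":[0,0,0]},{"claw":1,"dp":[0,0,0],"dr":[0,0,0]},{"claw":1,"dp":[0,0,0],"dr":[0,0,0]}]'
python3 -m creep '[{"claw":1,"dp":[0,0,-0.01],"dr":[0,0,0]},{"claw":1,"dp":[0,0,-0.015],"dr":[0,0,0]},{"claw":1,"dp":[0,0,-0.02],"dr":[0,0,0]},{"claw":1,"dp":[0,0,-0.025],"dr":[0,0,0]},{"claw":1,"dp":[0,0,-0.025],"dr":[0,0,0]},{"claw":1,"dp":[0,0,-0.025],"dr":[0,0,0]},{"claw":1,"dp":[0,0,-0.025],"dr":[0,0,0]},{"claw":1,"dp":[0,0,0],"dr":[0,0,0]}]'
python3 - <<'E'
from h import *
out=[]
for n,x,y in(("top",370,150),("side",300,130)):
    c=env.capture(n);out.append(cv2.resize(c["img"][y:y+100,x:x+100],(400,400),interpolation=cv2.INTER_CUBIC))
w=env.capture("wrist")["img"]
cv2.imwrite("pics/end.png",np.hstack(out)[...,::-1]);cv2.imwrite("pics/endw.png",w[...,::-1])
E
```

```text
time_s: 19.57
tcp_pos: [0.3992, -0.2669, 0.0582]
orientation: [[-0.618, -0.483, -0.62], [-0.342, 0.875, -0.341], [0.708, 0.001, -0.706]]
contact_force: [-0.1, -0.0, -0.0]
finger_gap: 0.085
grip_force: 0.0
time_s: 20.23
tcp_pos: [0.4922, -0.2148, 0.1635]
orientation: [[-0.621, -0.485, -0.616], [-0.344, 0.874, -0.342], [0.704, 0.0, -0.71]]
contact_force: [0.1, 0.6, 0.9]
finger_gap: 0.0853
grip_force: 0.0
```

View pics/end.png

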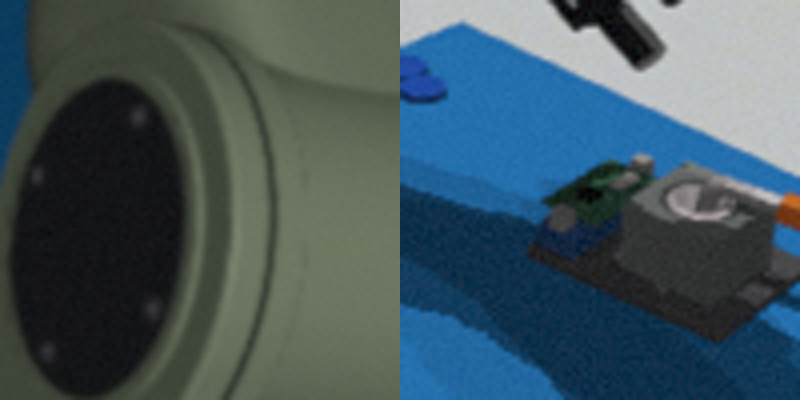

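The side view shows the key seated, with the elbow at (730,195) just over the countersink and drooping a little. I'll back off further and check against a predicted overlay.

```bash
python3 -m creep '[{"claw":1,"dp":[0.021,0,-0.021],"dr":[0,0,0]},{"claw":1,"dp":[0.021,0,-0.021],"dr":[0,0,0]},{"claw":1,"dp":[0.021,0,-0.021],"dr":[0,0,0]},{"claw":1,"dp":[-0.012,0.03,-0.012],"dr":[0,0,0]},{"claw":1,"dp":[-0.012,0.03,-0.012],"dr":[0,0,0]},{"claw":1,"dp":[-0.012,0.03,-0.012],"dr":[0,0,0]},{"claw":1,"dp":[-0.012,0.03,-0.012],"dr":[0,0,0]},{"claw":1,"dp":[-0.012,0.03,-0.012],"dr":[0,0,0]},{"claw":1,"dp":[-0.012,0.03,-0.012],"dr":[0,0,0]},{"claw":1,"dp":[0,0,0],"dr":[0,0,0]}]'
python3 - <<'E'
from h import *
out=[]
a=np.radians(209);L=np.array([np.cos(a),np.sin(a),0]);Z=np.array([0,0,1.]);T=np.array([.4715,-.2265,.012])
for n,x,y in(("top",370,160),("side",310,140)):
    c=env.capture(n);im=cv2.resize(c["img"][y:y+100,x:x+100],(400,400),interpolation=cv2.INTER_CUBIC)
    for dr,col in((0,(255,0,0)),(10,(255,255,0))):
        t=np.radians(dr);l=L*np.cos(t)-Z*np.sin(t);E=T+.06*(Z*np.cos(t)+L*np.sin(t))
        for q in(E,E+.045*l,E+.095*l):
            h=c["intrinsics"]@(c["R"]@q+c["t"]);cv2.circle(im,tuple(int(v) for v in (h[:2]/h[2]-(x,y))*4),3,col,-1)
    out.append(im)
c=env.capture("side")["img"];
cv2.imwrite("pics/end2.png",np.vstack([np.hstack(out),cv2.resize(c[150:300,150:550],(800,300))[:200]])[...,::-1])
E
```

```text
time_s: 21.22
tcp_pos: [0.4908, -0.0049, 0.2493]
orientation: [[-0.614, -0.489, -0.619], [-0.348, 0.872, -0.343], [0.708, 0.005, -0.706]]
contact_force: [-1.1, 0.7, 0.2]
finger_gap: 0.0854
grip_force: 0.0
```

View pics/end2.png

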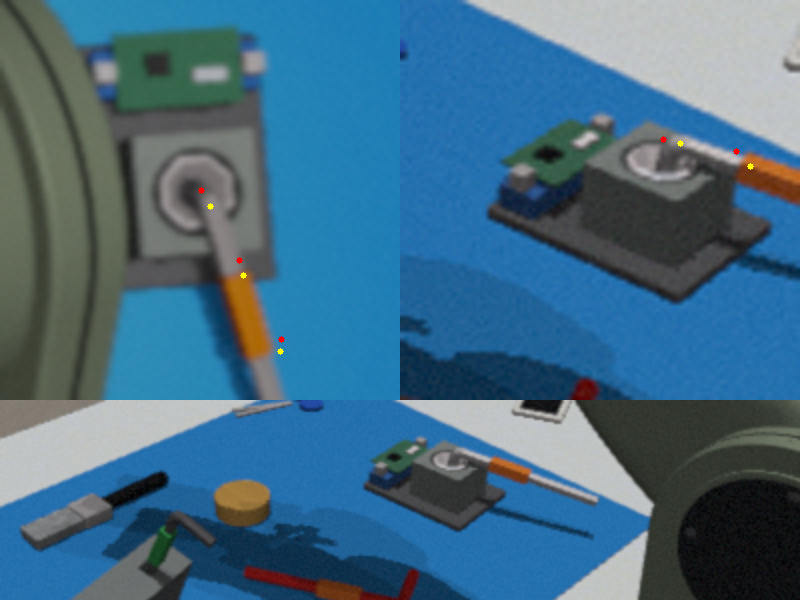

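The overlay shows the key seated in the screw, with a droop that matches home. Its long arm lies at about 198°, against at most 131° (plus play) for the starting corner, so the screw has turned by more than 55°. The green key is still standing at (165,545). Handing in.

```bash
python3 -c "
from workcell import env
print(env.job_done())"
```

```text
the job is handed in; nothing more can be done
None
```

The job is handed in at about 21 s of the 54 s: the big key is seated in the clamp screw and released, the screw has turned about 55° or more counter-clockwise by my estimate from the camera images (45° needed), and the green key still stands in the stand.

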